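Lay the second course of a brazing-hearth screen in running bond

TASK

Lay the second course of the firebrick screen on the brazing hearth in running bond, working out from the corner brick that is already up: set the full brick over the joint between the two bricks below and close up to the corner brick, then finish the course with the half bat, close up to the full brick and level with the end of the wall. Seat each one right down on the ridge below, setting it down gently and not dropping it since the bricks are brittle, and leave the pliers, the tin and the oil bottle where they are.

Things in the scene. Friction and masses are not known exactly. Their poses are not given: they have to be found in the camera images.
- hearth: Fixed brazing hearth: dark steel tray 298 x 154 mm, rim 36 mm high, tiled floor at z = 20 mm, with an L-shaped screen of buff firebricks begun on it. Origin at worktop height under the middle of the straight wall, x along that wall towards its corner end, y across (open floor on the -y side), z up. First course: two fixed bricks, x = -125 to 125 mm, y = -29 to 29 mm, top at z = 60 mm.
- hearth_joint (a point): Point in the middle of the wall's first course, on its top face, over the joint between its two bricks (the ridge covers it). Axes as the hearth's. A half-round ridge, 14 mm wide and 7 mm high, runs along the middle of the top from 123 mm before this point to 64 mm past it (+x).
- hearth_corner (a point): Foot of the corner brick's face, on the wall's centre line, 67 mm in +x from hearth_joint. The corner brick (fixed, the only one up in the second course) lies crosswise from this face on: 58 mm in x, 124 mm in y (-95 to 29 mm), 40 mm high, its own ridge 7 mm more.
- hearth_end (a point): End of the wall's first course at its top edge, on the centre line, 125 mm in -x from hearth_joint. From here to hearth_corner are 192 mm, for a full brick (124) and a half bat (62): about 2 mm for each joint.
- rack: Fixed aluminium draining rack, 180 mm wide, origin at worktop height under its middle. Its slatted bed rises at 28 degrees towards its +x from a 14 mm lip on the -x side, which faces the robot's right (bed at the lip: x = -58 mm, z = 32 mm; 132 mm long). Full brick and half bat lie on it side by side, either one on the left, lengthwise up the slope, about 100 mm between centre lines.
- full_brick: Loose full firebrick, buff, 124 long x 58 wide x 40 mm high, about 0.22 kg. A half-round ridge 7 mm high, 14 mm wide runs lengthwise along its top (total height 47 mm), a groove 20 mm wide, 9 mm deep along its underside. Origin: middle of the lower edge of the end that starts at the rack's lip; x lengthwise to the other end, y across, z from underside to ridge. Same either way round.
- half_bat: Loose half bat, a brick of the same section and material sawn to 62 mm: 62 long x 58 wide x 40 mm high without the ridge, about 0.11 kg, same ridge and groove along its 62 mm length. Origin and axes as for the full brick.
- full_brick_mid (a point): Middle of the full brick's underside, in the plane of the bed faces on either side of the groove, 62 mm from either end; axes as the brick's.
- half_bat_mid (a point): Middle of the half bat's underside, 31 mm from either end; axes as the bat's.
- pliers: Bystander: red-handled combination pliers, 149 mm long and 13 mm high, lying on the hearth's tiled floor beside the wall.
- tin: Bystander: grey round tin, 66 mm across and 52 mm high, standing on the worktop between robot and hearth. Origin at the middle of its underside.
- oil_bottle: Bystander: white oil bottle with a spout, 46 mm across, 131 mm high, standing to the right of the hearth, beyond the rack. Origin at the middle of its underside.

How it is judged (in metres and radians):
On the way, in this order (a step that is already met when the one before it is completed fails the run):
1. the full brick lies in its place in the second course, close up to the corner brick and over the joint below, let go (x of full_brick_mid in the frame of hearth between -0.004 and 0.009 m and y of full_brick_mid in the frame of hearth between -0.005 and 0.005 m and z of full_brick_mid in the frame of hearth between 0.057 and 0.063 m and angle between the x axis of full_brick and the x axis of hearth, either way round below 0.06 rad and angle between the z axis of full_brick and the z axis of hearth, either way round below 0.06 rad and angle between full_brick's own z axis and vertical below 0.06 rad and linear speed of full_brick below 0.01 m/s and contact force between the fingers and full_brick below 0.2 N), for 0.2 s.
2. after that, the half bat lies in its place at the end of the course, let go (x of half_bat_mid in the frame of hearth between -0.103 and -0.084 m and y of half_bat_mid in the frame of hearth between -0.005 and 0.005 m and z of half_bat_mid in the frame of hearth between 0.057 and 0.063 m and angle between the x axis of half_bat and the x axis of hearth, either way round below 0.06 rad and angle between the z axis of half_bat and the z axis of hearth, either way round below 0.06 rad and angle between half_bat's own z axis and vertical below 0.06 rad and linear speed of half_bat below 0.01 m/s and contact force between the fingers and half_bat below 0.2 N and horizontal distance between full_brick_mid and half_bat_mid below 0.102 m), for 0.2 s.
At the end, for the whole second after the job is handed in: Full brick and half bat lie in the second course, seated (3 mm), in line (5 mm, 3.4 deg), let go and at rest; gaps corner brick to full brick to half bat at most 9 mm, bat's end within 10 mm of the wall's end; none dropped or pressed at over 80 N, bystanders within 30 mm of their places (all of step 1 and all of step 2); the robot touches nothing.
It fails at once if the full brick is pressed on the hearth with more than 80 N (contact force between full_brick and hearth above 80 N).
It fails at once if the half bat is pressed on the hearth with more than 80 N (contact force between half_bat and hearth above 80 N).
It fails at once if the full brick is dropped onto the wall (faster than 0.35 m/s in the last 10 mm) (linear speed of full_brick above 0.35 m/s and z of full_brick_mid in the frame of hearth between 0.05 and 0.07 m and y of full_brick_mid in the frame of hearth between -0.03 and 0.03 m and x of full_brick_mid in the frame of hearth between -0.16 and 0.07 m).
It fails at once if the half bat is dropped onto the wall (faster than 0.35 m/s in the last 10 mm) (linear speed of half_bat above 0.35 m/s and z of half_bat_mid in the frame of hearth between 0.05 and 0.07 m and y of half_bat_mid in the frame of hearth between -0.03 and 0.03 m and x of half_bat_mid in the frame of hearth between -0.16 and 0.07 m).
It fails at once if pliers, tin or oil bottle is shifted by more than 30 mm (distance of any of pliers, tin, oil_bottle from where it was at the start of the episode above 0.03 m).
It also fails if it takes over 61 s, if anything falls off the work surface, if the arm or the gripper's body presses on something with over 40 N, if the wrist force passes 120 N, or if a joint passes its speed limit or range.

ROBOT

A 7-joint arm with a two-finger parallel gripper is mounted at the origin on a cart in front of the work surface, level with it; the furniture and walls round the work are solid. World frame = base frame: x ahead of the robot, y to its left, z up, the work surface at z = 0. Lengths are in m, angles in degrees, forces in N, time in s.
With the tool pointing down it reaches from about 0.425 to 0.875 m from the base axis. Payload 4.7 kg.
Tool frame: the origin (TCP) lies midway between the tips of the shut fingers; the grasp point (between the pads) lies 19 mm behind it (arm.tcp_to_grasp is the distance from the TCP to the grasp point, in m); x points along the fingers, y is the direction in which the jaws open and shut, and the axes are right-handed (so a half turn about x gives the same grasp; the last joint's range is limited). The gripper opens to 87 mm and grips with 3 to 60 N. Pads are 19 mm wide; open, the fingers measure 117 mm over their backs; the gripper's body (75 mm by 190 mm) begins 51 mm behind the grasp point.
Start: joints at [73.058, 18.392, -4.016, 83.108, 1.295, 78.541, -3.26], TCP at [0.198, -0.619, 0.185] pointing down, gripper open.
Joint ranges: [-163.93, 163.93], [-17.29, 119.83], [-79.2, 71.16], [3.27, 140.29], [-89.18, 269.18], [5.43, 117.66], [-154.24, 154.24]. Speed limits (degrees/s): [147.25, 147.25, 180, 180, 180, 180, 180].

INTERFACE

Orientations are given as a 3x3 rotation matrix whose columns are the frame's x, y, z axes.
In Python, from cell import observe, get_image, camera_model, ticket, arm gives the robot as it stands.
- The arm moves only by the tool move_arm, never from a script. Its argument "deltas" is a list that holds one entry, the list of rows, each a list of 7 numbers: the shift along the world's x, y, z in m, then the turn, a rotation vector about the world's x, y, z in units of 5 degrees (1.0 is 5 degrees), then the finger opening in m, from 0 to 0.087. In form: [[[dx, dy, dz, wx, wy, wz, hand], ...]]. A call has exactly 5 rows; each row shifts and turns the pose as measured when the row begins; what a row does not reach is not made up. A row lasts 1/8 s, in which the tool goes at most 62.5 mm and 10.7 degrees, less where a joint would pass 70% of its speed; a pose out of reach is approached as far as the arm can. A call with a gripper value outside its range is refused whole. The fingers move at their own pace and stop on an object; the grip force is fixed at half the most. Time passes only in rows, so rows that do not move let the fingers close, or fill a call up. It gives the time, the measured TCP pose, the force and the opening at its end, in the units of the state.
- observe(): the state, without advancing time (a new reading comes with each control period).
- get_image(name): name is "side" or "top" or "wrist"; returns the picture (420x560x3 uint8, red, green, blue); there is no depth.
- camera_model(name): a dict with "K" (3x3 intrinsics, pixels), "R" (3x3) and "t" (3): a world point X has camera coordinates R X + t. Camera axes: x right, y down, z forward; pixel columns grow to the right and rows downward; lengths in m; the calibration is good to about 2 mm. The wrist camera is an equidistant fisheye: a pixel r from the principal point sees the ray r / f radians off the axis. A picture is of the moment at which its call begins: read the wrist's pose just before it. camera_model takes no time and is no camera call; for the wrist camera it gives the pose at the moment of the call.
- ticket.job_done(): hands the job in, once; it reports no verdict.
The state is a dict: "time_s": time; "qpos": joint angles; "qd": joint speeds; "joint_torque": joint torques, N m; "tcp_pos": TCP position; "tool_rot": TCP orientation; "contact_force": force on the tool from outside, world axes, zero at the start; "wrist_torque": the same for the moment, N m; "opening": opening from 0.0 (shut) to 1.0 (fully open).
Only numpy, scipy, OpenCV 4.12 (cv2) and the standard library are available. Lean on these libraries where they do the work, as an engineer would, in place of code of your own. Each camera call takes 0.05 s, during which the arm holds its last target. There are 200 camera calls.

## Working session

There is one attempt and no reset: what is moved stays moved. The work goes in short steps, Python scripts to look and compute and a tool call to move; the robot and the scene stay as the last step left them, time stands still between calls to the robot, and variables do not carry over. Pictures are saved under pics/ and viewed, about 8 in all and at most 12, crops included, and the job is handed in when it is done.

Besides the shell and the picture viewer there is one more tool, called after ">>>" as a command line: name --argument value ..., lists and objects as JSON in quotes. move_arm: Moves the arm, as the interface text tells. Its arguments: {"type":"object","properties":{"deltas":{"type":"array"}},"required":["deltas"]}

```bash
mkdir -p pics; ls
python3 - <<'E'
from cell import *
import cv2,numpy as np
s=observe();print(s['time_s'],s['tcp_pos'],s['tool_rot'],s['opening'])
for n in('top','side','wrist'):
    m=camera_model(n);print(n,m)
    cv2.imwrite(f'pics/{n}0.png',get_image(n)[:,:,::-1])
E
```

```text
pics
0.0 [ 0.19794754 -0.6184823   0.18386655] [[-6.74688811e-04  3.04951268e-01 -9.52367717e-01]
 [ 1.75647767e-03 -9.52366103e-01 -3.04951996e-01]
 [-9.99998230e-01 -1.87856033e-03  1.06910660e-04]] 1.0006823145126604
top {'K': array([[414.94582723,   0.        , 277.51706092],
       [  0.        , 414.94582723, 206.18335622],
       [  0.        ,   0.        ,   1.        ]]), 'R': array([[ 0.00312514, -0.99971447,  0.02368999],
       [-0.98525069, -0.00713132, -0.17096847],
       [ 0.17108859, -0.02280628, -0.98499166]]), 't': array([-0.18827426,  0.54686502,  0.83730218])}
side {'K': array([[390.50750802,   0.        , 275.35977946],
       [  0.        , 390.50750802, 203.03626501],
       [  0.        ,   0.        ,   1.        ]]), 'R': array([[-0.99930349, -0.03498947, -0.01297181],
       [-0.00864041,  0.55512058, -0.83172501],
       [ 0.03630254, -0.83103362, -0.55503625]]), 't': array([0.53464214, 0.15985083, 0.75276012])}
wrist {'K': array([[325.1922621 ,   0.        , 285.82353687],
       [  0.        , 325.1922621 , 210.12124652],
       [  0.        ,   0.        ,   1.        ]]), 'R': array([[ 0.30404726, -0.95265231, -0.00297421],
       [-0.91986451, -0.29439196,  0.25919617],
       [-0.24779941, -0.07607201, -0.96582012]]), 't': array([-0.64848819, -0.03159035,  0.38958591])}
```

View pics/top0.png

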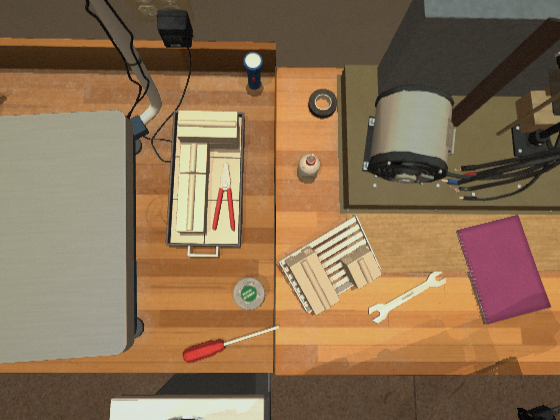

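View pics/side0.png

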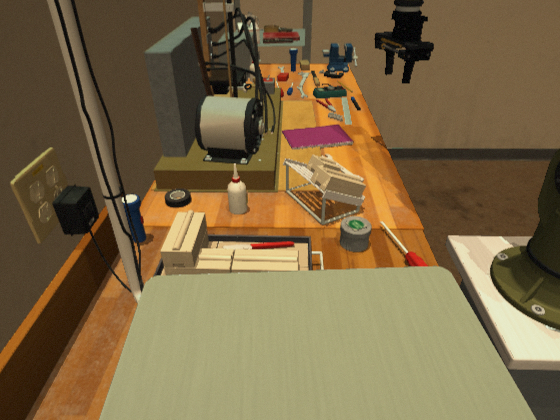

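Top view: hearth around (205,180), the corner brick at its upper (far) end; the rack is at (330,265), with the full brick on the left (313,280) and the half bat on the right (362,268). I'll zoom in for measuring.

Run:
```python
import cv2,numpy as np
im=cv2.imread('pics/top0.png')
a=cv2.resize(im[100:260,160:250],None,fx=3.7,fy=3.7,interpolation=cv2.INTER_CUBIC)
b=cv2.resize(im[205:325,272:392],None,fx=3.7,fy=3.7,interpolation=cv2.INTER_CUBIC)
o=np.zeros((a.shape[0],a.shape[1]+b.shape[1],3),np.uint8)
o[:,:a.shape[1]]=a;o[:b.shape[0],a.shape[1]:]=b
print(a.shape,b.shape);cv2.imwrite('pics/z0.png',o)
```

```text
(592, 333, 3) (444, 444, 3)
```

View pics/z0.png

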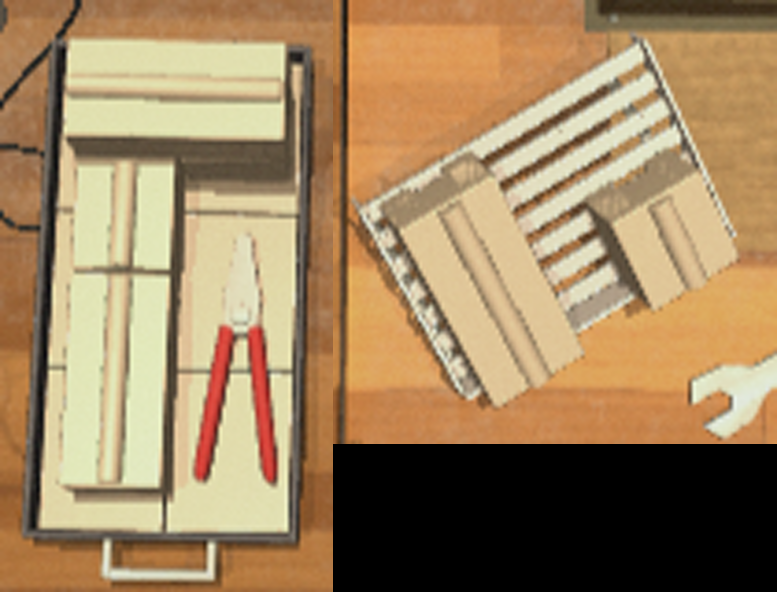

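The zoom shows the corner brick's top corners at (68,40)…(284,139). The course-1 joint is at y≈270 and the wall end at y≈487. The bricks' upper ends with their groove notches point up-left, and the lower ends lie on one line, (495,407) to (737,255). Now fit the poses.

```bash
cat > h.py <<'E'
import numpy as np,cv2
from scipy.optimize import least_squares
from scipy.spatial.transform import Rotation as Rt
def proj(m,X):
    c=X@m['R'].T+m['t'];p=c[:,:2]/c[:,2:]
    return p*m['K'][0,0]+m['K'][:2,2]
def fish(m,X):
    c=X@m['R'].T+m['t'];r=np.linalg.norm(c[:,:2],axis=1,keepdims=True)
    return c[:,:2]/r*np.arctan2(r,c[:,2:])*m['K'][0,0]+m['K'][:2,2]
def pose(v,pitch=0,z=0):
    R=Rt.from_euler('ZY',[v[2],-pitch]).as_matrix();return R,np.array([v[0],v[1],z])
def fit(m,P,uv,x0,pitch=0,z=0,f=proj):
    P=np.array(P,float)/1000;uv=np.array(uv,float)
    def e(v):
        R,t=pose(v,pitch,z);return (f(m,P@R.T+t)-uv).ravel()
    s=least_squares(e,x0,loss='soft_l1');return s.x,e(s.x).reshape(-1,2)
E
python3 - <<'E'
from h import *
from cell import camera_model
m=camera_model('top')
A=lambda p:(np.array(p)+.5)/3.7-.5+[160,100]
B=lambda p:(np.array(p)-[333,0]+.5)/3.7-.5+[272,205]
np.set_printoptions(precision=4,suppress=True)
print('cam',-m['R'].T@m['t'])
P=[(67,29,100),(67,-95,100),(125,29,100),(125,-95,100),(-125,29,60),(-125,-29,60),(0,29,60),(0,-29,60),(-123,0,67)]
U=[(68,136),(284,139),(68,40),(286,43),(63,485),(160,489),(77,269),(170,271),(111,482)]
print(*fit(m,P,A(U),[.5,0,0]))
f=np.radians(28)
T=lambda L:[(L,29,40),(L,-29,40),(0,-29,40),(0,29,40)]
print(*fit(m,T(124),B([(398,222),(487,175),(582,352),(495,407)]),[.3,-.3,.5],f,.032))
print(*fit(m,T(62),B([(610,222),(690,170),(737,255),(655,308)]),[.3,-.4,.5],f,.032))
E
```

```text
cam [ 0.3961 -0.1652  0.9227]
[ 0.6165 -0.0043 -0.0065] [[-1.4182 -0.0972]
 [ 0.4748  0.1247]
 [ 0.0089 -0.7546]
 [ 0.6672 -0.4621]
 [-0.6518  0.4815]
 [ 1.158  -0.2577]
 [-1.4084  0.3932]
 [ 0.7999  0.2694]
 [-0.1816  0.1206]]
[ 0.3553 -0.276   0.5328] [[-0.7194  1.5859]
 [ 1.2204 -1.1208]
 [ 0.3551 -0.1235]
 [-0.6148 -0.0026]]
[ 0.4073 -0.3634  0.5683] [[-0.8817  0.565 ]
 [ 1.4974 -1.0739]
 [ 0.4461 -0.4091]
 [-0.6928  0.7413]]
```

```bash
cat >> h.py <<'E'
from cell import observe,camera_model,get_image
np.set_printoptions(precision=4,suppress=True)
def tool(Rb): return np.column_stack([-Rb[:,2],-Rb[:,1],-Rb[:,0]])
def delta(p,R):
    s=observe();d=np.array(p)-s['tcp_pos'];w=Rt.from_matrix(R@np.array(s['tool_rot']).T).as_rotvec(degrees=True)/5
    n=max(np.linalg.norm(d)/.06,np.linalg.norm(w)/2)
    print('t',s['time_s'],'tcp',s['tcp_pos'],'goal',p,'\n total d',d,'w5',w,'rows>=',n,'opening',s['opening'],'F',s['contact_force'])
def goal(v,L,h,pitch=28,z=.032,tilt=None):
    """TCP h above underside of brick (origin v, length L)"""
    Rb,t=pose(v,np.radians(pitch),z);mid=t+Rb[:,0]*L/2
    Rg=pose(v,np.radians(pitch if tilt is None else tilt),z)[0]
    return mid+Rb[:,2]*.025+Rg[:,2]*(h-.025),tool(Rg)
E
python3 -c "
from h import *
print(goal([.3553,-.276,.55],.124,.16));delta(*goal([.3553,-.276,.55],.124,.16))"
```

```text
(array([ 0.3379, -0.2866,  0.2024]), array([[ 0.4002,  0.5227, -0.7527],
       [ 0.2454, -0.8525, -0.4615],
       [-0.8829,  0.    , -0.4695]]))
t 0.15 tcp [ 0.198  -0.6186  0.1841] goal [ 0.3379 -0.2866  0.2024] 
 total d [0.14   0.332  0.0183] w5 [ 2.3248 -5.1105  2.6928] rows>= 6.012266801906163 opening 1.000253603218191 F [-0.2706 -0.0885  0.155 ]
```

>>> move_arm --deltas '[[[0.014, 0.033, 0.004, 0.23, -0.51, 0.27, 0.08], [0.014, 0.033, 0.004, 0.23, -0.51, 0.27, 0.08], [0.014, 0.033, 0.004, 0.23, -0.51, 0.27, 0.08], [0.014, 0.033, 0.004, 0.23, -0.51, 0.27, 0.08], [0.014, 0.033, 0.004, 0.23, -0.51, 0.27, 0.08]]]'

```text
time_s: 0.78
tcp_pos: [0.2687, -0.4489, 0.2016]
tool_rot: [[0.217, 0.419, -0.881], [0.121, -0.908, -0.402], [-0.969, -0.019, -0.248]]
contact_force: [-0.2, 0.2, 0.5]
opening: 0.918
```

>>> move_arm --deltas '[[[0.014, 0.033, 0, 0.23, -0.51, 0.27, 0.08], [0.014, 0.033, 0, 0.23, -0.51, 0.27, 0.08], [0.014, 0.033, 0, 0.23, -0.51, 0.27, 0.08], [0.014, 0.033, 0, 0.23, -0.51, 0.27, 0.08], [0.014, 0.033, 0, 0.23, -0.51, 0.27, 0.08]]]'

```text
time_s: 1.4
tcp_pos: [0.3402, -0.278, 0.2013]
tool_rot: [[0.407, 0.529, -0.745], [0.255, -0.849, -0.464], [-0.877, -0.001, -0.48]]
contact_force: [0.5, 0.7, 0.2]
opening: 0.915
```

```bash
python3 -c "
from h import *
delta(*goal([.3553,-.276,.55],.124,.16));print(observe()['tool_rot'],observe()['qpos'])
m=camera_model('wrist');import pickle;pickle.dump(m,open('w1.pkl','wb'))
cv2.imwrite('pics/w1.png',cv2.resize(get_image('wrist')[:,:,::-1],(800,600),interpolation=cv2.INTER_CUBIC))"
```

```text
t 1.4 tcp [ 0.3402 -0.278   0.2013] goal [ 0.3379 -0.2866  0.2024] 
 total d [-0.0022 -0.0087  0.0011] w5 [-0.0815  0.1099 -0.0852] rows>= 0.15045130794805486 opening 0.9147250488253346 F [0.4862 0.6943 0.1583]
[[ 0.4068  0.529  -0.7447]
 [ 0.2546 -0.8486 -0.4637]
 [-0.8773 -0.001  -0.4799]] [ 73.3326  -8.3874 -10.5381 115.8005 -30.9387  77.223   13.1514]
```

View pics/w1.png

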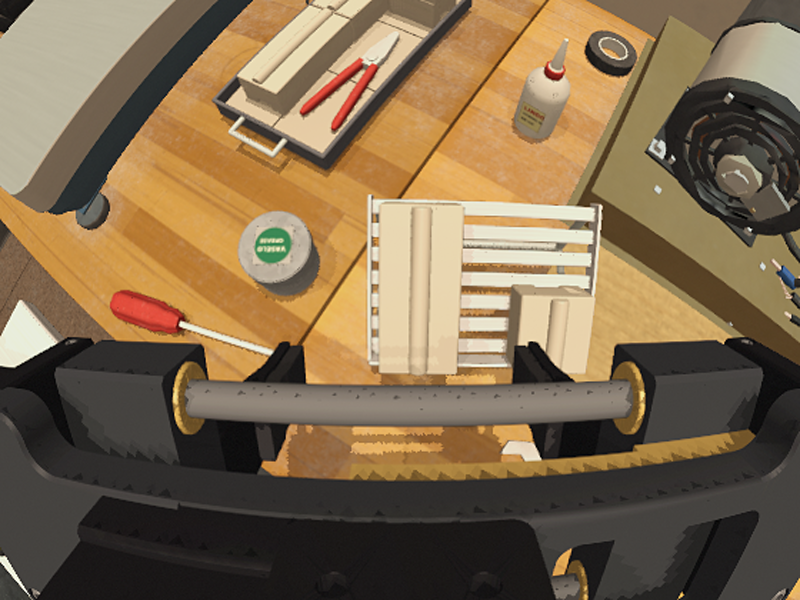

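The wrist view shows the full brick's top at (380,206)-(463,206) down to (457,373)/(380,372). The half bat's top runs from (522,298)-(592,298) downward. Fit from here.

```bash
python3 -c "
from h import *;import pickle
m=pickle.load(open('w1.pkl','rb'));f=np.radians(28)
S=lambda p:(np.array(p)+.5)/(800/560)-.5
T=lambda L:[(L,29,40),(L,-29,40),(0,-29,40),(0,29,40)]
P=T(124)+[(124,0,47),(0,0,47)]
U=S([(380,206),(463,206),(457,373),(380,373),(423,207),(420,374)])
print(*fit(m,P,U,[.355,-.276,.54],f,.032,fish))
P=[(62,29,40),(62,-29,40),(62,0,47)]
U=S([(521,298),(592,297),(559,300)])
print(*fit(m,P,U,[.407,-.363,.54],f,.032,fish))
g=pose([.3553,-.276,.5328],f,.032)
print(fish(m,(np.array(T(124))/1000)@g[0].T+g[1])*800/560)
"
```

```text
[ 0.3534 -0.2783  0.5426] [[-0.5791 -2.1349]
 [ 1.4667 -1.1973]
 [ 0.9987  1.5728]
 [-0.1675  0.9531]
 [-0.3913 -2.2545]
 [-0.5035  3.3854]]
[ 0.4028 -0.364   0.5718] [[-2.1722  0.0626]
 [ 0.803  -0.0305]
 [ 0.3809 -0.0651]]
[[378.9581 198.6023]
 [464.5891 200.6914]
 [456.601  371.5832]
 [378.0258 369.8964]]
```

```bash
python3 -c "
from h import *
v=[.3545,-.277,.54]
delta(*goal(v,.124,.06));delta(*goal(v,.124,.012))"
```

```text
t 1.45 tcp [ 0.3407 -0.2735  0.2006] goal [ 0.3773 -0.2633  0.1141] 
 total d [ 0.0366  0.0102 -0.0865] w5 [-0.1313  0.114  -0.2536] rows>= 1.5749748960001284 opening 0.9196309132717297 F [-0.5051  3.14   -1.0804]
t 1.45 tcp [ 0.3407 -0.2735  0.2006] goal [ 0.3966 -0.2518  0.0717] 
 total d [ 0.0559  0.0218 -0.1289] w5 [-0.1313  0.114  -0.2536] rows>= 2.3698940581639487 opening 0.9196309132717297 F [-0.5051  3.14   -1.0804]
```

>>> move_arm --deltas '[[[-0.001, -0.006, -0.005, -0.13, 0.11, -0.25, 0.08], [0.012, 0.005, -0.027, 0, 0, 0, 0.08], [0.012, 0.005, -0.027, 0, 0, 0, 0.08], [0.012, 0.005, -0.027, 0, 0, 0, 0.08], [0, 0, 0, 0, 0, 0, 0.08]]]'

```text
time_s: 2.08
tcp_pos: [0.3754, -0.2683, 0.1119]
tool_rot: [[0.402, 0.508, -0.762], [0.233, -0.861, -0.452], [-0.886, 0.004, -0.464]]
contact_force: [-0.9, -0.5, 0.4]
opening: 0.918
```

```bash
python3 -c "
from h import *
v=[.3545,-.277,.54]
delta(*goal(v,.124,.012))"
```

```text
t 2.075 tcp [ 0.3754 -0.2683  0.1119] goal [ 0.3966 -0.2518  0.0717] 
 total d [ 0.0212  0.0166 -0.0402] w5 [ 0.0751 -0.0321  0.0767] rows>= 0.8057951126490852 opening 0.9175437970398126 F [-0.8709 -0.4953  0.387 ]
```

>>> move_arm --deltas '[[[0.002, 0.006, -0.008, 0.08, -0.03, 0.08, 0.08], [0.007, 0.004, -0.012, 0, 0, 0, 0.08], [0.006, 0.003, -0.01, 0, 0, 0, 0.08], [0.006, 0.003, -0.01, 0, 0, 0, 0.08], [0, 0, 0, 0, 0, 0, 0.08]]]'

```text
time_s: 2.7
tcp_pos: [0.3979, -0.2542, 0.0715]
tool_rot: [[0.405, 0.512, -0.757], [0.238, -0.859, -0.454], [-0.883, 0.003, -0.469]]
contact_force: [-0.6, 0.8, -0.2]
opening: 0.922
```

```bash
python3 -c "
from h import *
v=[.3545,-.277,.54]
delta(*goal(v,.124,.012))
cv2.imwrite('pics/w2.png',get_image('wrist')[100:400,100:500,::-1])"
```

```text
t 2.7 tcp [ 0.3979 -0.2542  0.0715] goal [ 0.3966 -0.2518  0.0717] 
 total d [-0.0013  0.0025  0.0002] w5 [0.0338 0.018  0.023 ] rows>= 0.04638052378577388 opening 0.9216157699458419 F [-0.6077  0.7995 -0.239 ]
```

View pics/w2.png

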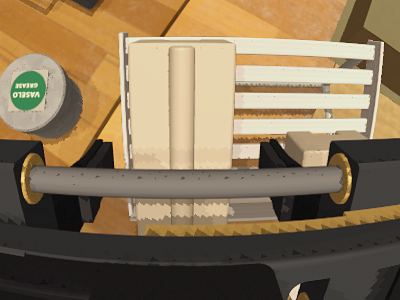

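The fingers straddle the full brick, 2–3 mm to the right of centre, which agrees with the computed delta. Correct and close.

>>> move_arm --deltas '[[[-0.001, 0.003, 0, 0.03, 0.02, 0.02, 0.08], [0, 0, 0, 0, 0, 0, 0.04], [0, 0, 0, 0, 0, 0, 0.04], [0, 0, 0, 0, 0, 0, 0.04], [0, 0, 0, 0, 0, 0, 0.04]]]'

```text
time_s: 3.38
tcp_pos: [0.397, -0.2528, 0.073]
tool_rot: [[0.404, 0.513, -0.758], [0.238, -0.859, -0.454], [-0.883, 0.003, -0.469]]
contact_force: [0.4, 1.1, 0.1]
opening: 0.547
```

>>> move_arm --deltas '[[[0, 0, 0, 0, 0, 0, 0.04], [0, 0, 0, 0, 0, 0, 0.04], [0, 0, 0.01, 0, 0, 0, 0.04], [0, 0, 0.02, 0, 0, 0, 0.04], [0, 0, 0.03, 0, 0, 0, 0.04]]]'

```text
time_s: 4.0
tcp_pos: [0.3959, -0.2512, 0.1336]
tool_rot: [[0.402, 0.513, -0.759], [0.242, -0.859, -0.452], [-0.883, -0.002, -0.469]]
contact_force: [0.9, -0.0, -0.2]
opening: 0.467
```

Opening 0.467 means no brick in the jaws. Look.

```bash
python3 -c "
from h import *
s=observe();print(s)
a=get_image('wrist')[60:360,100:500,::-1];b=get_image('side')[100:280,240:400,::-1]
b=cv2.resize(b,None,fx=2.4,fy=2.4,interpolation=cv2.INTER_CUBIC)
o=np.zeros((432,784,3),np.uint8);o[:300,:400]=a;o[:,400:]=b[:432,:384]
cv2.imwrite('pics/w3.png',o)"
```

```text
{'time_s': 4.0, 'qpos': array([ 69.2849,  -4.8842, -15.7625, 120.4984, -32.4582,  65.2163,
         8.5353]), 'qd': array([  1.3938, -17.3327,   1.4485, -16.5143,   3.9555,  29.916 ,
       -14.985 ]), 'joint_torque': array([ -0.1831, -20.9685,   0.6124, -27.4609,  -2.1773,  -0.0875,
         0.284 ]), 'tcp_pos': array([ 0.3959, -0.2512,  0.1336]), 'tool_rot': array([[ 0.4019,  0.5126, -0.7588],
       [ 0.2418, -0.8586, -0.452 ],
       [-0.8832, -0.0018, -0.469 ]]), 'contact_force': array([ 0.9037, -0.0427, -0.2414]), 'wrist_torque': array([-0.2772,  0.4265, -0.0431]), 'opening': 0.46709446056309023}
```

View pics/w3.png

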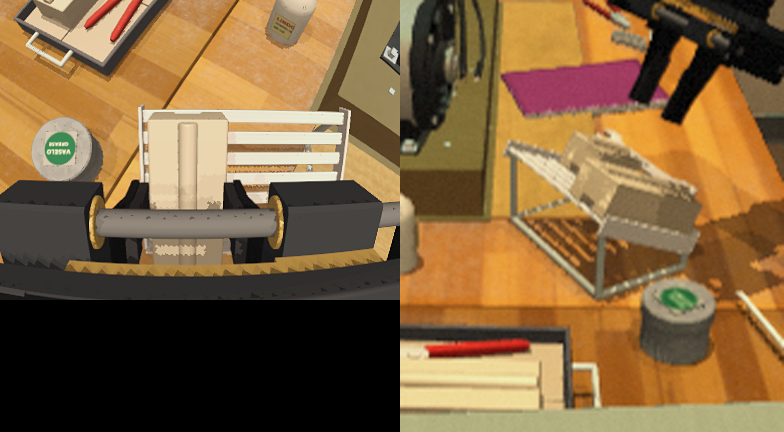

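```bash
python3 -c "
from h import *
s=observe();R=np.array(s['tool_rot']);p=s['tcp_pos'];m=camera_model('side');w=camera_model('wrist');t=camera_model('top')
X=np.array([p,p+R[:,1]*.02,p-R[:,1]*.02,p-R[:,0]*.07]);print(s['time_s'],p)
sd=proj(m,X);print('side crop',(sd-[240,100])*2.4+[400,0]);print('wrist crop',fish(w,X)-[100,60])
Rb,o=pose([.3545,-.277,.54],np.radians(28),.032)
B=np.array([(a,b,c) for a in(0,124) for b in(29,-29) for c in(0,40)])/1000@Rb.T+o
print('brick side crop',(proj(m,B)-[240,100])*2.4+[400,0]);print(B)
for n,mm in(('wr',w),('sd',m)):print(n,-mm['R'].T@mm['t'])
"
```

```text
4.1 [ 0.3979 -0.2538  0.1368]
side crop [[634.5553 145.2099]
 [622.3219 136.8888]
 [647.1905 153.8043]
 [668.2346  78.5027]]
wrist crop [[186.6057 174.2566]
 [217.3908 174.1488]
 [155.813  174.2203]
 [186.8483 225.6927]]
brick side crop [[684.379  237.8261]
 [702.7969 203.3826]
 [649.5926 212.0855]
 [666.7903 178.8051]
 [598.8067 217.8879]
 [617.6309 180.1657]
 [565.1006 190.9539]
 [582.5986 154.6281]]
[[ 0.3396 -0.2521  0.032 ]
 [ 0.3235 -0.2618  0.0673]
 [ 0.3694 -0.3019  0.032 ]
 [ 0.3533 -0.3115  0.0673]
 [ 0.4335 -0.1958  0.0902]
 [ 0.4174 -0.2055  0.1255]
 [ 0.4633 -0.2456  0.0902]
 [ 0.4472 -0.2552  0.1255]]
wr [ 0.3696 -0.2689  0.3452]
sd [0.5083 0.5555 0.5577]
```

```bash
python3 -c "
from h import *
s=observe();R=np.array(s['tool_rot']);p=s['tcp_pos'];m=camera_model('side');w=camera_model('wrist')
ys=np.array([p+R[:,1]*a-R[:,0]*b for b in(0,.02,.04) for a in(.02,-.02)])
a=get_image('wrist')[:,:,::-1].copy();b=get_image('side')[:,:,::-1].copy()
s=observe()
def z(im,uv,x0,y0,w_,h_,k):
    o=cv2.resize(im[y0:y0+h_,x0:x0+w_],None,fx=k,fy=k,interpolation=cv2.INTER_CUBIC)
    for i,q in enumerate(uv):cv2.circle(o,tuple(int(c) for c in ((q-[x0,y0]+.5)*k)),4,[(0,0,255),(0,255,0),(255,0,0)][i//2],1)
    return o
A=z(a,fish(w,ys),200,180,200,170,2);B=z(b,proj(m,ys),310,100,95,85,4)
o=np.hstack([A,B]);print(o.shape);cv2.imwrite('pics/w4.png',o)"
```

```text
(340, 780, 3)
```

View pics/w4.png

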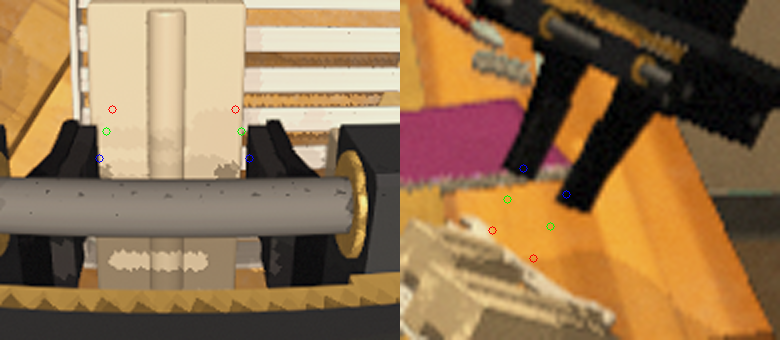

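The overlay shows the real fingertips about 37 mm behind the reported TCP along the tool axis, centred laterally. So the jaws closed above the brick. I'll compensate by going about 32 mm deeper (TCP h = -20 mm) and use the contact force and opening as a check.

```bash
python3 -c "
from h import *
v=[.3545,-.277,.54]
delta(*goal(v,.124,.05));delta(*goal(v,.124,-.02))"
```

```text
t 4.2 tcp [ 0.3965 -0.2523  0.1337] goal [ 0.3813 -0.2609  0.1053] 
 total d [-0.0151 -0.0087 -0.0285] w5 [0.0195 0.002  0.0209] rows>= 0.5566727154778885 opening 0.4585724774815082 F [-0.2028  0.4763  0.6543]
t 4.2 tcp [ 0.3965 -0.2523  0.1337] goal [ 0.4095 -0.244   0.0434] 
 total d [ 0.013   0.0082 -0.0903] w5 [0.0195 0.002  0.0209] rows>= 1.526595584205824 opening 0.4585724774815082 F [-0.2028  0.4763  0.6543]
```

>>> move_arm --deltas '[[[-0.008, -0.005, 0, 0, 0, 0, 0.08], [-0.008, -0.005, 0, 0, 0, 0, 0.08], [0, 0, -0.014, 0, 0, 0, 0.08], [0, 0, -0.014, 0, 0, 0, 0.08], [0, 0, 0, 0, 0, 0, 0.08]]]'

```text
time_s: 4.82
tcp_pos: [0.3774, -0.2612, 0.1006]
tool_rot: [[0.4, 0.512, -0.76], [0.243, -0.859, -0.45], [-0.883, -0.005, -0.468]]
contact_force: [-0.2, 0.6, 0.8]
opening: 0.894
```

```bash
python3 -c "
from h import *
v=[.3545,-.277,.54]
delta(*goal(v,.124,-.02))"
```

```text
t 4.825 tcp [ 0.3774 -0.2612  0.1006] goal [ 0.4095 -0.244   0.0434] 
 total d [ 0.0321  0.0171 -0.0572] w5 [-0.0388 -0.039   0.0289] rows>= 1.1301116879764048 opening 0.8944047637122745 F [-0.1831  0.5532  0.8426]
```

>>> move_arm --deltas '[[[0.006, 0.005, -0.012, -0.04, -0.04, 0.03, 0.08], [0.006, 0.003, -0.012, 0, 0, 0, 0.08], [0.006, 0.003, -0.011, 0, 0, 0, 0.08], [0.006, 0.003, -0.011, 0, 0, 0, 0.08], [0.006, 0.003, -0.011, 0, 0, 0, 0.08]]]'

```text
time_s: 5.45
tcp_pos: [0.4101, -0.2427, 0.0402]
tool_rot: [[0.403, 0.515, -0.756], [0.241, -0.857, -0.455], [-0.883, 0.001, -0.47]]
contact_force: [0.3, -0.6, 0.3]
opening: 0.917
```

>>> move_arm --deltas '[[[0, 0, 0, 0, 0, 0, 0.04], [0, 0, 0, 0, 0, 0, 0.04], [0, 0, 0, 0, 0, 0, 0.04], [0, 0, 0, 0, 0, 0, 0.04], [0, 0, 0, 0, 0, 0, 0.04]]]'

```text
time_s: 6.08
tcp_pos: [0.4103, -0.2424, 0.0398]
tool_rot: [[0.403, 0.515, -0.756], [0.242, -0.857, -0.455], [-0.883, 0.001, -0.47]]
contact_force: [1.1, 0.2, -2.9]
opening: 0.659
```

Gripped (57 mm). Work out the in-hand offset and the move over the wall.

```bash
cat >> h.py <<'E'
H=[.6165,-.0043,-.0065]
def place(X,z,off,tiltR=None):
    """TCP goal for brick mid at hearth (X,0,z); off=(dx,h) TCP in brick-mid frame"""
    R,t=pose(H);return t+R@np.array([X+off[0],0,z+off[1]]),tool(R)
E
python3 -c "
from h import *
s=observe();p=np.array(s['tcp_pos'])
Rb,o=pose([.3545,-.277,.54],np.radians(28),.032)
q=Rb.T@(p-o);print('tcp in brick',q-[.062,0,0])
off=(q[0]-.062,q[2]);print(off)
delta(*place(-.005,.14,off))
t=camera_model('top')
for uv,z in(((309,180),.0),((249,293),.05)):
    d=t['R'].T@np.linalg.solve(t['K'],[*uv,1]);c=-t['R'].T@t['t'];print(c+d*(z-c[2])/d[2])
"
```

```text
tcp in brick [-0.0004  0.001  -0.024 ]
(np.float64(-0.0003741384099862008), np.float64(-0.02396782916091214))
t 6.075 tcp [ 0.4103 -0.2424  0.0398] goal [ 0.6111 -0.0043  0.116 ] 
 total d [0.2008 0.2381 0.0763] w5 [-1.4908  5.4769 -6.1544] rows>= 5.344893343865981 opening 0.6594292574215802 F [ 1.1087  0.1705 -2.9032]
[ 0.6177 -0.2584  0.    ]
[ 0.366  -0.1273  0.05  ]
```

>>> move_arm --deltas '[[[0, 0, 0.01, 0, 0, 0, 0.04], [0, 0, 0.02, 0, 0, 0, 0.04], [0, 0, 0.025, 0, 0, 0, 0.04], [0, 0, 0.025, 0, 0, 0, 0.04], [0, 0, 0.02, 0, 0, 0, 0.04]]]'

```text
time_s: 6.7
tcp_pos: [0.4076, -0.2412, 0.1426]
tool_rot: [[0.399, 0.516, -0.758], [0.243, -0.857, -0.455], [-0.884, -0.003, -0.467]]
contact_force: [0.7, -1.3, -2.7]
opening: 0.661
```

>>> move_arm --deltas '[[[0.018, 0.021, 0, -0.15, 0.5, -0.6, 0.04], [0.02, 0.023, 0, -0.15, 0.5, -0.6, 0.04], [0.02, 0.023, 0, -0.15, 0.5, -0.6, 0.04], [0.02, 0.023, 0, -0.15, 0.5, -0.6, 0.04], [0.02, 0.023, 0, -0.15, 0.5, -0.6, 0.04]]]'

```text
time_s: 7.32
tcp_pos: [0.5053, -0.1306, 0.1473]
tool_rot: [[0.237, 0.253, -0.938], [0.081, -0.967, -0.24], [-0.968, -0.019, -0.25]]
contact_force: [-0.3, -0.5, -2.0]
opening: 0.663
```

>>> move_arm --deltas '[[[0.02, 0.023, 0, -0.15, 0.5, -0.6, 0.04], [0.02, 0.023, 0, -0.15, 0.5, -0.6, 0.04], [0.02, 0.023, 0, -0.15, 0.5, -0.6, 0.04], [0.02, 0.023, 0, -0.15, 0.5, -0.6, 0.04], [0.01, 0.01, 0, -0.05, 0.2, -0.3, 0.04]]]'

```text
time_s: 7.95
tcp_pos: [0.5969, -0.0251, 0.1507]
tool_rot: [[0.048, 0.007, -0.999], [-0.017, -1.0, -0.007], [-0.999, 0.017, -0.048]]
contact_force: [-0.8, -0.2, -1.9]
opening: 0.667
```

```bash
python3 -c "
from h import *
delta(*place(-.005,.14,(-.0004,-.024)))"
```

```text
t 7.95 tcp [ 0.5969 -0.0251  0.1507] goal [ 0.6111 -0.0043  0.116 ] 
 total d [ 0.0142  0.0208 -0.0347] w5 [ 0.1995  0.552  -0.1542] rows>= 0.7152134096535077 opening 0.6671689200170277 F [-0.7849 -0.2341 -1.8592]
```

>>> move_arm --deltas '[[[0.006, 0.008, 0, 0.1, 0.25, -0.07, 0.04], [0.008, 0.012, -0.01, 0.1, 0.28, -0.08, 0.04], [0, 0, -0.012, 0, 0, 0, 0.04], [0, 0, -0.012, 0, 0, 0, 0.04], [0, 0, 0, 0, 0, 0, 0.04]]]'

```text
time_s: 8.57
tcp_pos: [0.6103, -0.0053, 0.1158]
tool_rot: [[-0.002, -0.009, -1.0], [-0.001, -1.0, 0.009], [-1.0, 0.001, 0.002]]
contact_force: [-0.2, 0.1, -3.5]
opening: 0.668
```

```bash
python3 -c "
from h import *
delta(*place(-.005,.14,(-.0004,-.024)))
s=observe();R=np.array(s['tool_rot']);p=s['tcp_pos'];w=camera_model('wrist');t=camera_model('top');m=camera_model('side')
a=get_image('wrist')[:,:,::-1].copy();b=get_image('top')[:,:,::-1].copy();c=get_image('side')[:,:,::-1].copy()
import pickle;pickle.dump((w,p,R,a,b,c),open('w5.pkl','wb'))
Rb=np.column_stack([-R[:,2],-R[:,1],-R[:,0]]);mid=p-Rb@[-.0004,0,-.024]
Bk=np.array([(x,y,z) for x in(-62,62) for y in(-29,29) for z in(0,40)])/1e3@Rb.T+mid
Rh,th=pose(H);Hp=np.array([(67,29,100),(67,-95,100),(67,29,60),(-125,29,60),(-125,-29,60),(125,29,100),(125,-95,100)])/1e3@Rh.T+th
def z(im,f,mm,x0,y0,w_,h_,k):
    o=cv2.resize(im[y0:y0+h_,x0:x0+w_],None,fx=k,fy=k,interpolation=cv2.INTER_CUBIC)
    for P,cc in((Bk,(0,0,255)),(Hp,(255,0,0))):
        for q in f(mm,P):cv2.circle(o,tuple(int(e) for e in ((q-[x0,y0]+.5)*k)),3,cc,1)
    return o
A=z(a,fish,w,60,0,440,270,1.8)
C=z(c,proj,m,140,190,190,90,2.2);B=z(b,proj,t,160,95,100,90,2.2)
o=np.zeros((486+198,792,3),np.uint8);o[:486]=A[:486,:792];o[486:,:418]=C[:198,:418];o[486:,430:650]=B[:198,:220]
cv2.imwrite('pics/w5.png',cv2.resize(o,None,fx=.87,fy=.87,interpolation=cv2.INTER_AREA))"
```

```text
t 8.575 tcp [ 0.6103 -0.0053  0.1158] goal [ 0.6111 -0.0043  0.116 ] 
 total d [0.0008 0.001  0.0002] w5 [ 0.0116 -0.0246  0.0269] rows>= 0.02224230276574922 opening 0.668497030227256 F [-0.2352  0.1074 -3.5433]
```

View pics/w5.png

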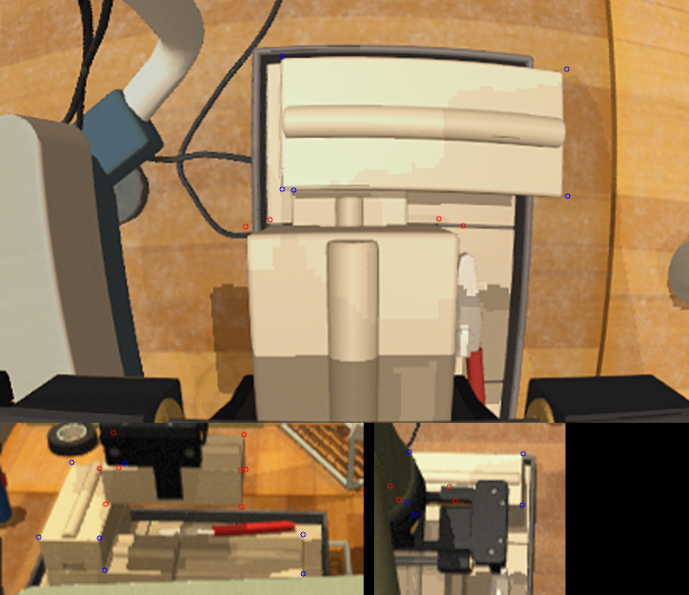

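Overlay check: the predicted corner-brick points lie within about 1–2 mm of the image edges (near top edge (282,189)-(563,196)). The gripped brick matches to about 1–2 mm in the side view (bottom corners (104,503), (242,506)). Descend.

>>> move_arm --deltas '[[[0.004, 0.0015, -0.008, 0.01, -0.02, 0.03, 0.04], [0.003, 0, -0.016, 0, 0, 0, 0.04], [0, 0, -0.018, 0, 0, 0, 0.04], [0, 0, -0.016, 0, 0, 0, 0.04], [0, 0, -0.008, 0, 0, 0, 0.04]]]'

```text
time_s: 9.35
tcp_pos: [0.619, -0.0039, 0.0473]
tool_rot: [[0.003, -0.007, -1.0], [-0.0, -1.0, 0.007], [-1.0, 0.0, -0.003]]
contact_force: [-0.3, 0.2, -2.3]
opening: 0.666
```

```bash
python3 -c "
from h import *
delta(*place(.0015,.06,(-.0004,-.024)))"
```

```text
t 9.35 tcp [ 0.619  -0.0039  0.0473] goal [ 0.6176 -0.0043  0.036 ] 
 total d [-0.0014 -0.0004 -0.0113] w5 [0.0055 0.0399 0.0031] rows>= 0.18996701977042307 opening 0.6657240566869957 F [-0.2911  0.165  -2.2911]
```

>>> move_arm --deltas '[[[-0.0012, 0, -0.002, 0, 0.04, 0, 0.04], [0, 0, -0.002, 0, 0, 0, 0.04], [0, 0, -0.002, 0, 0, 0, 0.04], [0, 0, -0.002, 0, 0, 0, 0.04], [0, 0, -0.0015, 0, 0, 0, 0.04]]]'

```text
time_s: 9.98
tcp_pos: [0.6184, -0.0038, 0.0377]
tool_rot: [[0.001, -0.007, -1.0], [-0.0, -1.0, 0.007], [-1.0, 0.0, -0.001]]
contact_force: [-0.0, -0.1, -3.0]
opening: 0.666
```

>>> move_arm --deltas '[[[-0.0005, 0, -0.001, 0, 0, 0, 0.04], [0, 0, -0.001, 0, 0, 0, 0.04], [0, 0, -0.001, 0, 0, 0, 0.04], [0, 0, -0.001, 0, 0, 0, 0.04], [0, 0, 0, 0, 0, 0, 0.04]]]'

```text
time_s: 10.6
tcp_pos: [0.6182, -0.0038, 0.0353]
tool_rot: [[0.002, -0.007, -1.0], [-0.001, -1.0, 0.007], [-1.0, 0.001, -0.002]]
contact_force: [0.5, 0.3, -1.9]
opening: 0.67
```

>>> move_arm --deltas '[[[0, 0, -0.001, 0, 0, 0, 0.04], [0, 0, -0.001, 0, 0, 0, 0.04], [0, 0, -0.001, 0, 0, 0, 0.04], [0, 0, 0, 0, 0, 0, 0.04], [0, 0, 0, 0, 0, 0, 0.04]]]'

```text
time_s: 11.22
tcp_pos: [0.6184, -0.0038, 0.0353]
tool_rot: [[0.002, -0.007, -1.0], [-0.003, -1.0, 0.007], [-1.0, 0.003, -0.002]]
contact_force: [-1.1, 0.3, 0.8]
opening: 0.662
```

In contact: z stalls at 0.0353 and the weight has come off. Release and retreat straight up.

>>> move_arm --deltas '[[[0, 0, 0, 0, 0, 0, 0.08], [0, 0, 0, 0, 0, 0, 0.08], [0, 0, 0, 0, 0, 0, 0.08], [0, 0, 0.003, 0, 0, 0, 0.08], [0, 0, 0.015, 0, 0, 0, 0.08]]]'

```text
time_s: 11.85
tcp_pos: [0.6183, -0.0038, 0.0527]
tool_rot: [[0.001, -0.007, -1.0], [-0.002, -1.0, 0.007], [-1.0, 0.002, -0.001]]
contact_force: [0.2, -0.8, 0.8]
opening: 0.916
```

>>> move_arm --deltas '[[[0, 0, 0.02, 0, 0, 0, 0.08], [-0.005, 0, 0.025, 0, 0, 0, 0.08], [-0.01, 0, 0.025, 0, 0, 0, 0.08], [-0.01, 0, 0.02, 0, 0, 0, 0.08], [-0.01, 0, 0.01, 0, 0, 0, 0.08]]]'

```text
time_s: 12.48
tcp_pos: [0.5852, -0.0026, 0.1638]
tool_rot: [[0.009, -0.006, -1.0], [-0.002, -1.0, 0.006], [-1.0, 0.002, -0.009]]
contact_force: [0.5, -0.7, -0.3]
opening: 0.912
```

```bash
python3 -c "
from h import *
s=observe();print(s['tcp_pos'],s['time_s'],s['opening'])
w=camera_model('wrist');t=camera_model('top');m=camera_model('side')
a=get_image('wrist')[:,:,::-1].copy();c=get_image('side')[:,:,::-1].copy()
Rh,th=pose(H);Hp=np.array([(67,29,100),(67,-95,100)])/1e3@Rh.T+th
Bk=np.array([(x+2,y,z) for x in(-62,62) for y in(-29,29) for z in(60,100)])/1e3@Rh.T+th
def z(im,f,mm,x0,y0,w_,h_,k):
    o=cv2.resize(im[y0:y0+h_,x0:x0+w_],None,fx=k,fy=k,interpolation=cv2.INTER_CUBIC)
    for P,cc in((Bk,(0,0,255)),(Hp,(255,0,0))):
        for q in f(mm,P):cv2.circle(o,tuple(int(e) for e in ((q-[x0,y0]+.5)*k)),2,cc,1)
    return o
A=z(a,fish,w,160,0,240,240,2)
C=z(c,proj,m,140,195,105,80,3)
o=np.zeros((480,800,3),np.uint8);o[:,:480]=A;o[:240,485:]=C[:240,:315]
cv2.imwrite('pics/w6.png',o)
v=[.405,-.3637,.545];delta(*goal(v,.062,.06))"
```

```text
[ 0.5852 -0.0026  0.1638] 12.475 0.9120214689769094
t 12.575 tcp [ 0.5849 -0.0027  0.1635] goal [ 0.4043 -0.3641  0.0995] 
 total d [-0.1806 -0.3614 -0.064 ] w5 [ 1.5122 -5.3533  6.1984] rows>= 6.817577422939671 opening 0.9213319225943422 F [ 0.0278 -0.0691  0.1142]
```

View pics/w6.png

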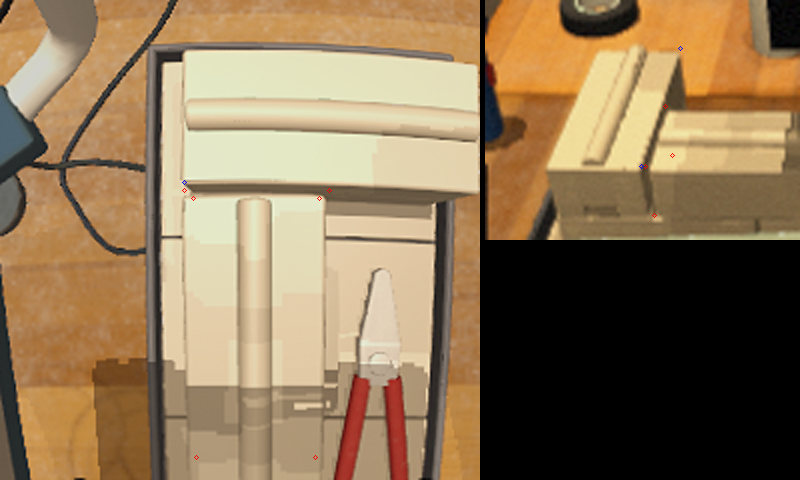

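The full brick is seated: top flush with the corner brick in the side view, gap about 2–3 mm at (255,190), in line. Now the half bat.

>>> move_arm --deltas '[[[-0.018, -0.03, 0.005, 0.15, -0.53, 0.62, 0.08], [-0.018, -0.036, 0.005, 0.15, -0.53, 0.62, 0.08], [-0.018, -0.036, 0, 0.15, -0.53, 0.62, 0.08], [-0.018, -0.036, 0, 0.15, -0.53, 0.62, 0.08], [-0.018, -0.036, 0, 0.15, -0.53, 0.62, 0.08]]]'

```text
time_s: 13.2
tcp_pos: [0.4928, -0.1756, 0.1712]
tool_rot: [[0.231, 0.285, -0.93], [0.102, -0.958, -0.268], [-0.968, -0.032, -0.25]]
contact_force: [0.0, 0.5, -0.5]
opening: 0.921
```

>>> move_arm --deltas '[[[-0.018, -0.036, 0, 0.15, -0.53, 0.62, 0.08], [-0.018, -0.036, 0, 0.15, -0.53, 0.62, 0.08], [-0.018, -0.036, 0, 0.15, -0.53, 0.62, 0.08], [-0.018, -0.036, 0, 0.15, -0.53, 0.62, 0.08], [-0.018, -0.036, 0, 0.15, -0.53, 0.62, 0.08]]]'

```text
time_s: 13.82
tcp_pos: [0.3976, -0.3612, 0.1692]
tool_rot: [[0.404, 0.541, -0.738], [0.251, -0.841, -0.479], [-0.88, 0.008, -0.476]]
contact_force: [1.3, -0.4, -0.5]
opening: 0.917
```

```bash
python3 -c "
from h import *
v=[.405,-.3637,.545];delta(*goal(v,.062,.06))"
```

```text
t 13.825 tcp [ 0.3976 -0.3612  0.1692] goal [ 0.4043 -0.3641  0.0995] 
 total d [ 0.0067 -0.0029 -0.0697] w5 [ 0.0336  0.115  -0.3013] rows>= 1.1678907811921928 opening 0.917401963629549 F [ 1.2656 -0.3582 -0.4678]
```

>>> move_arm --deltas '[[[0, -0.003, -0.01, 0.03, 0.11, -0.3, 0.08], [0.002, 0, -0.02, 0, 0, 0, 0.08], [0.002, 0, -0.02, 0, 0, 0, 0.08], [0.002, 0, -0.015, 0, 0, 0, 0.08], [0, 0, 0, 0, 0, 0, 0.08]]]'

```text
time_s: 14.45
tcp_pos: [0.401, -0.3654, 0.0979]
tool_rot: [[0.4, 0.511, -0.761], [0.245, -0.86, -0.448], [-0.883, -0.007, -0.469]]
contact_force: [0.3, -0.4, -0.1]
opening: 0.922
```

```bash
python3 -c "
from h import *
v=[.405,-.3637,.545];delta(*goal(v,.062,.06));delta(*goal(v,.062,-.022))
w=camera_model('wrist');a=get_image('wrist')[:,:,::-1]
Rb,o=pose(v,np.radians(28),.032)
P=np.array([(x,y,z) for x in(0,62) for y in(29,-29) for z in (0,40)])/1e3@Rb.T+o
k=3;x0,y0=170,130;c=cv2.resize(a[y0:y0+180,x0:x0+240],None,fx=k,fy=k,interpolation=cv2.INTER_CUBIC)
for q in fish(w,P):cv2.circle(c,tuple(int(e) for e in ((q-[x0,y0]+.5)*k)),3,(0,0,255),1)
cv2.imwrite('pics/w7.png',c)"
```

```text
t 14.45 tcp [ 0.401  -0.3654  0.0979] goal [ 0.4043 -0.3641  0.0995] 
 total d [0.0033 0.0013 0.0016] w5 [-0.0679 -0.0461  0.1001] rows>= 0.06472161094712243 opening 0.9215310019576077 F [ 0.2579 -0.4303 -0.1359]
t 14.45 tcp [ 0.401  -0.3654  0.0979] goal [ 0.4372 -0.3442  0.0271] 
 total d [ 0.0362  0.0212 -0.0708] w5 [-0.0679 -0.0461  0.1001] rows>= 1.371656799770593 opening 0.9215310019576077 F [ 0.2579 -0.4303 -0.1359]
```

View pics/w7.png

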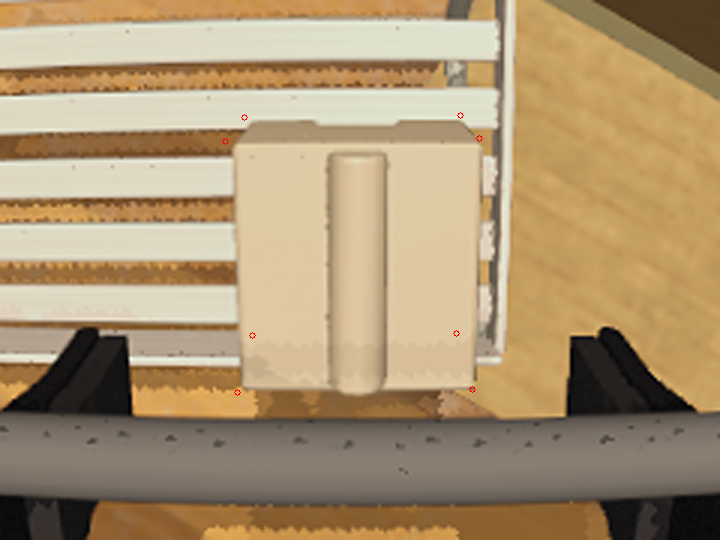

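The bat matches the prediction within 1 mm (top corners (233,143), (480,143), (475,388), (240,388)), and the fingers at 130/570 straddle it. Descend and grip.

>>> move_arm --deltas '[[[0.007, 0.004, -0.013, -0.07, -0.05, 0.1, 0.08], [0.0075, 0.004, -0.0145, 0, 0, 0, 0.08], [0.0075, 0.004, -0.0145, 0, 0, 0, 0.08], [0.0075, 0.004, -0.0145, 0, 0, 0, 0.08], [0.007, 0.004, -0.012, 0, 0, 0, 0.08]]]'

```text
time_s: 15.12
tcp_pos: [0.4417, -0.3462, 0.0299]
tool_rot: [[0.405, 0.52, -0.752], [0.236, -0.854, -0.463], [-0.883, 0.01, -0.469]]
contact_force: [-0.3, -0.5, 0.9]
opening: 0.92
```

```bash
python3 -c "
from h import *
v=[.405,-.3637,.545];delta(*goal(v,.062,-.022))"
```

```text
t 15.125 tcp [ 0.4417 -0.3462  0.0299] goal [ 0.4372 -0.3442  0.0271] 
 total d [-0.0045  0.002  -0.0027] w5 [ 0.0995  0.0546 -0.0181] rows>= 0.0940426319592026 opening 0.919588699966681 F [-0.2923 -0.5093  0.8732]
```

>>> move_arm --deltas '[[[-0.004, 0.0015, -0.0025, 0.1, 0.05, -0.02, 0.08], [0, 0, 0, 0, 0, 0, 0.08], [0, 0, 0, 0, 0, 0, 0.04], [0, 0, 0, 0, 0, 0, 0.04], [0, 0, 0, 0, 0, 0, 0.04]]]'

```text
time_s: 15.75
tcp_pos: [0.4379, -0.3451, 0.0278]
tool_rot: [[0.402, 0.518, -0.755], [0.243, -0.855, -0.458], [-0.883, 0.001, -0.47]]
contact_force: [-0.2, -0.1, 0.2]
opening: 0.662
```

>>> move_arm --deltas '[[[0, 0, 0, 0, 0, 0, 0.04], [0, 0, 0, 0, 0, 0, 0.04], [0, 0, 0, 0, 0, 0, 0.04], [0, 0, 0, 0, 0, 0, 0.04], [0, 0, 0, 0, 0, 0, 0.04]]]'

```text
time_s: 16.38
tcp_pos: [0.4374, -0.3452, 0.0276]
tool_rot: [[0.402, 0.518, -0.755], [0.243, -0.855, -0.458], [-0.883, 0.001, -0.469]]
contact_force: [0.6, -0.5, -0.7]
opening: 0.668
```

```bash
python3 -c "
from h import *
s=observe();p=np.array(s['tcp_pos']);print(s['opening'],s['tool_rot'])
Rb,o=pose([.405,-.3637,.545],np.radians(28),.032)
q=Rb.T@(p-o)-[.031,0,0];print('tcp in bat',q)
delta(*place(-.105,.14,(q[0],q[2])))"
```

```text
0.668222534153038 [[ 0.4018  0.5181 -0.7551]
 [ 0.2425 -0.8553 -0.4578]
 [-0.883   0.0008 -0.4693]]
tcp in bat [-0.0001 -0.001  -0.0214]
t 16.375 tcp [ 0.4374 -0.3452  0.0276] goal [ 0.5114 -0.0036  0.1186] 
 total d [0.074  0.3416 0.091 ] w5 [-1.4976  5.467  -6.1906] rows>= 6.018662698198886 opening 0.668222534153038 F [ 0.5511 -0.5222 -0.6593]
```

>>> move_arm --deltas '[[[0, 0, 0.01, 0, 0, 0, 0.04], [0, 0, 0.02, 0, 0, 0, 0.04], [0, 0, 0.03, 0, 0, 0, 0.04], [0, 0, 0.03, 0, 0, 0, 0.04], [0, 0, 0.025, 0, 0, 0, 0.04]]]'

```text
time_s: 17.0
tcp_pos: [0.4362, -0.3429, 0.1459]
tool_rot: [[0.399, 0.519, -0.756], [0.246, -0.855, -0.457], [-0.883, -0.004, -0.469]]
contact_force: [0.2, -0.3, -2.4]
opening: 0.664
```

>>> move_arm --deltas '[[[0.007, 0.03, 0, -0.15, 0.54, -0.62, 0.04], [0.007, 0.034, 0, -0.15, 0.54, -0.62, 0.04], [0.007, 0.034, 0, -0.15, 0.54, -0.62, 0.04], [0.007, 0.034, 0, -0.15, 0.54, -0.62, 0.04], [0.007, 0.034, 0, -0.15, 0.54, -0.62, 0.04]]]'

```text
time_s: 17.62
tcp_pos: [0.4716, -0.1775, 0.1517]
tool_rot: [[0.224, 0.249, -0.942], [0.084, -0.968, -0.236], [-0.971, -0.026, -0.238]]
contact_force: [0.8, -0.1, -1.7]
opening: 0.663
```

>>> move_arm --deltas '[[[0.007, 0.034, 0, -0.15, 0.54, -0.62, 0.04], [0.007, 0.034, 0, -0.15, 0.54, -0.62, 0.04], [0.007, 0.034, 0, -0.15, 0.54, -0.62, 0.04], [0.007, 0.034, 0, -0.15, 0.54, -0.62, 0.04], [0.005, 0.025, 0, -0.1, 0.3, -0.4, 0.04]]]'

```text
time_s: 18.25
tcp_pos: [0.505, -0.0088, 0.156]
tool_rot: [[0.017, -0.01, -1.0], [-0.018, -1.0, 0.01], [-1.0, 0.017, -0.017]]
contact_force: [0.3, -0.7, -1.9]
opening: 0.67
```

```bash
python3 -c "
from h import *
delta(*place(-.105,.14,(-.0001,-.0214)))"
```

```text
t 18.25 tcp [ 0.505  -0.0088  0.156 ] goal [ 0.5114 -0.0036  0.1186] 
 total d [ 0.0064  0.0051 -0.0374] w5 [0.2017 0.1899 0.0402] rows>= 0.6386228931584864 opening 0.6698806767712701 F [ 0.3127 -0.7294 -1.8726]
```

>>> move_arm --deltas '[[[0.004, 0.003, 0, 0.1, 0.1, 0.02, 0.04], [0.003, 0.0025, -0.007, 0.1, 0.09, 0.02, 0.04], [0, 0, -0.012, 0, 0, 0, 0.04], [0, 0, -0.012, 0, 0, 0, 0.04], [0, 0, 0, 0, 0, 0, 0.04]]]'

```text
time_s: 18.88
tcp_pos: [0.5109, -0.0044, 0.1225]
tool_rot: [[-0.003, -0.007, -1.0], [0.0, -1.0, 0.007], [-1.0, -0.0, 0.003]]
contact_force: [-0.6, -0.8, -1.1]
opening: 0.664
```

```bash
python3 -c "
from h import *
delta(*place(-.096,.06,(-.0001,-.0214)))
s=observe();R=np.array(s['tool_rot']);p=s['tcp_pos'];w=camera_model('wrist');m=camera_model('side')
a=get_image('wrist')[:,:,::-1].copy();c=get_image('side')[:,:,::-1].copy()
Rb=np.column_stack([-R[:,2],-R[:,1],-R[:,0]]);mid=p-Rb@[-.0001,0,-.0214]
Bk=np.array([(x,y,z) for x in(-31,31) for y in(-29,29) for z in(0,40)])/1e3@Rb.T+mid
Rh,th=pose(H);Hp=np.array([(x,y,z) for x,z in((-61,100),(63,100),(-125,60)) for y in(29,-29)])/1e3@Rh.T+th
def z(im,f,mm,x0,y0,w_,h_,k):
    o=cv2.resize(im[y0:y0+h_,x0:x0+w_],None,fx=k,fy=k,interpolation=cv2.INTER_CUBIC)
    for P,cc in((Bk,(0,0,255)),(Hp,(255,0,0))):
        for q in f(mm,P):cv2.circle(o,tuple(int(e) for e in ((q-[x0,y0]+.5)*k)),2,cc,1)
    return o
A=z(a,fish,w,180,0,200,270,2);C=z(c,proj,m,170,190,160,100,2.4)
o=np.zeros((540,790,3),np.uint8);o[:,:400]=A;o[:240,404:788]=C
cv2.imwrite('pics/w8.png',o)"
```

```text
t 18.875 tcp [ 0.5109 -0.0044  0.1225] goal [ 0.5204 -0.0037  0.0386] 
 total d [ 0.0095  0.0007 -0.0839] w5 [-0.0009 -0.0348  0.0025] rows>= 1.407427156411556 opening 0.6638344936413545 F [-0.6284 -0.7754 -1.1007]
```

View pics/w8.png

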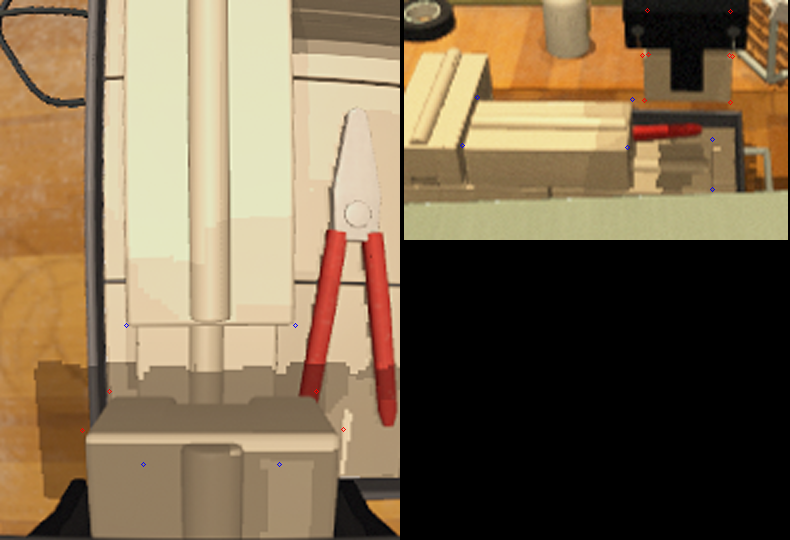

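The full brick's near end is at y≈323 px, as predicted for X≈+1 mm, in line. The bat in hand matches within about 1 mm and is centred (88–337 px). Descend, aiming for bat mid X ≈ -0.095.

>>> move_arm --deltas '[[[0.005, 0.001, -0.008, 0, -0.03, 0, 0.04], [0.004, 0, -0.016, 0, 0, 0, 0.04], [0, 0, -0.018, 0, 0, 0, 0.04], [0, 0, -0.016, 0, 0, 0, 0.04], [0, 0, -0.01, 0, 0, 0, 0.04]]]'

```text
time_s: 19.6
tcp_pos: [0.5218, -0.0031, 0.0514]
tool_rot: [[0.003, -0.007, -1.0], [-0.0, -1.0, 0.007], [-1.0, 0.0, -0.003]]
contact_force: [0.3, -0.4, -2.0]
opening: 0.662
```

```bash
python3 -c "
from h import *
delta(*place(-.095,.06,(-.0001,-.0214)))"
```

```text
t 19.6 tcp [ 0.5218 -0.0031  0.0514] goal [ 0.5214 -0.0037  0.0386] 
 total d [-0.0004 -0.0005 -0.0128] w5 [0.0055 0.0321 0.0029] rows>= 0.2139229545310946 opening 0.6617559838715247 F [ 0.3094 -0.4422 -2.0059]
```

>>> move_arm --deltas '[[[0, 0, -0.0025, 0, 0.03, 0, 0.04], [0, 0, -0.0025, 0, 0, 0, 0.04], [0, 0, -0.002, 0, 0, 0, 0.04], [0, 0, -0.002, 0, 0, 0, 0.04], [0, 0, -0.002, 0, 0, 0, 0.04]]]'

```text
time_s: 20.23
tcp_pos: [0.5223, -0.0031, 0.04]
tool_rot: [[0.001, -0.007, -1.0], [-0.001, -1.0, 0.007], [-1.0, 0.001, -0.001]]
contact_force: [0.8, -0.1, -1.0]
opening: 0.659
```

>>> move_arm --deltas '[[[0, 0, -0.001, 0, 0, 0, 0.04], [0, 0, -0.001, 0, 0, 0, 0.04], [0, 0, -0.001, 0, 0, 0, 0.04], [0, 0, -0.001, 0, 0, 0, 0.04], [0, 0, 0, 0, 0, 0, 0.04]]]'

```text
time_s: 20.85
tcp_pos: [0.5227, -0.0032, 0.0386]
tool_rot: [[0.001, -0.007, -1.0], [-0.002, -1.0, 0.007], [-1.0, 0.002, -0.001]]
contact_force: [0.3, 0.5, -1.8]
opening: 0.666
```

>>> move_arm --deltas '[[[0, 0, -0.001, 0, 0, 0, 0.04], [0, 0, -0.001, 0, 0, 0, 0.04], [0, 0, -0.001, 0, 0, 0, 0.04], [0, 0, -0.001, 0, 0, 0, 0.04], [0, 0, 0, 0, 0, 0, 0.04]]]'

```text
time_s: 21.48
tcp_pos: [0.5229, -0.0032, 0.0386]
tool_rot: [[-0.001, -0.007, -1.0], [-0.005, -1.0, 0.007], [-1.0, 0.005, 0.001]]
contact_force: [-0.2, 0.4, -2.4]
opening: 0.662
```

>>> move_arm --deltas '[[[0, 0, -0.002, 0, 0, 0, 0.04], [0, 0, -0.002, 0, 0, 0, 0.04], [0, 0, -0.002, 0, 0, 0, 0.04], [0, 0, -0.002, 0, 0, 0, 0.04], [0, 0, -0.002, 0, 0, 0, 0.04]]]'

```text
time_s: 22.1
tcp_pos: [0.5229, -0.0035, 0.0384]
tool_rot: [[-0.006, -0.008, -1.0], [-0.012, -1.0, 0.008], [-1.0, 0.012, 0.005]]
contact_force: [-7.7, -1.0, 18.9]
opening: 0.667
```

Firm contact (19 N, no further descent), so it is seated. Ease off, release and retreat.

>>> move_arm --deltas '[[[0, 0, 0.0005, 0, 0, 0, 0.04], [0, 0, 0, 0, 0, 0, 0.08], [0, 0, 0, 0, 0, 0, 0.08], [0, 0, 0, 0, 0, 0, 0.08], [0, 0, 0.005, 0, 0, 0, 0.08]]]'

```text
time_s: 22.72
tcp_pos: [0.5229, -0.0035, 0.0433]
tool_rot: [[-0.005, -0.008, -1.0], [-0.011, -1.0, 0.008], [-1.0, 0.011, 0.005]]
contact_force: [-0.5, 0.2, 0.2]
opening: 0.907
```

>>> move_arm --deltas '[[[0, 0, 0.015, 0, 0, 0, 0.08], [0, 0, 0.025, 0, 0, 0, 0.08], [0, 0, 0.03, 0, 0, 0, 0.08], [-0.01, 0, 0.03, 0, 0, 0, 0.08], [-0.01, 0, 0.02, 0, 0, 0, 0.08]]]'

```text
time_s: 23.35
tcp_pos: [0.5029, -0.0022, 0.17]
tool_rot: [[-0.004, -0.006, -1.0], [-0.01, -1.0, 0.006], [-1.0, 0.01, 0.004]]
contact_force: [0.5, -0.4, 1.2]
opening: 0.92
```

>>> move_arm --deltas '[[[-0.01, -0.01, 0.01, 0, 0, 0, 0.08], [0, -0.03, 0, 0, 0, 0, 0.08], [0, -0.03, 0, 0, 0, 0, 0.08], [0, -0.02, 0, 0, 0, 0, 0.08], [0, 0, 0, 0, 0, 0, 0.08]]]'

```text
time_s: 23.98
tcp_pos: [0.4949, -0.0927, 0.1879]
tool_rot: [[0.005, -0.002, -1.0], [-0.015, -1.0, 0.002], [-1.0, 0.015, -0.005]]
contact_force: [1.1, 1.0, -0.2]
opening: 0.918
```

```bash
python3 -c "
from h import *
s=observe();print(s['tcp_pos'],s['time_s'],s['contact_force'])
w=camera_model('wrist');m=camera_model('side')
a=get_image('wrist')[:,:,::-1].copy();c=get_image('side')[:,:,::-1].copy()
Rh,th=pose(H);Hp=np.array([(x,y,z) for x,z in((-61,100),(63,100),(-125,60)) for y in(29,-29)])/1e3@Rh.T+th
Bk=np.array([(x-95,y,z) for x in(-31,31) for y in(-29,29) for z in(60,100)])/1e3@Rh.T+th
def z(im,f,mm,x0,y0,w_,h_,k):
    o=cv2.resize(im[y0:y0+h_,x0:x0+w_],None,fx=k,fy=k,interpolation=cv2.INTER_CUBIC)
    for P,cc in((Bk,(0,0,255)),(Hp,(255,0,0))):
        for q in f(mm,P):cv2.circle(o,tuple(int(e) for e in ((q-[x0,y0]+.5)*k)),2,cc,1)
    return o
u=fish(w,Bk).mean(0);x0=int(max(0,u[0]-100));y0=int(max(0,min(u[1]-170,150)))
A=z(a,fish,w,x0,y0,200,270,2);C=z(c,proj,m,170,190,160,100,2.4)
o=np.zeros((540,790,3),np.uint8);o[:,:400]=A;o[:240,404:788]=C
cv2.imwrite('pics/w9.png',o)"
```

```text
[ 0.4949 -0.0927  0.1879] 23.975 [ 1.071   0.9796 -0.2301]
```

View pics/w9.png

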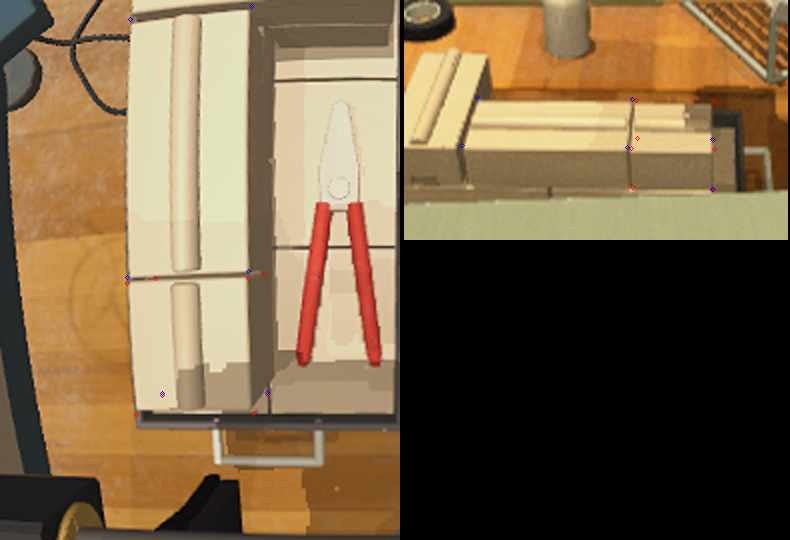

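The bat sits flush and in line with the full brick (joint at y≈275 px, about 2 mm), level with the wall end. The pliers are undisturbed and the arm is clear.

```bash
python3 -c "
from cell import ticket
print(ticket.job_done())"
```

```text
the job is handed in; nothing more can be done
None
```

The second course is laid. The full brick is over the joint and close up to the corner brick, and the half bat closes the course at the wall's end. I handed the job in at about 24 s; the hand-in gives no verdict.

- **Bricks:** in the last wrist and side pictures both bricks sit level, in line and seated. The full brick's middle is at x ≈ +1 mm and the bat's at about -95 mm. The joints look about 2–3 mm wide, and the bat's end is within about 1–2 mm of the wall's end. These distances are read from the pictures and are good to about 1–2 mm.
- **Forces:** I lowered both bricks in millimetre steps until they touched. The readings between moves peaked at about 19 N, when I pressed the bat to confirm it was seated.
- **Bystanders:** the pliers were undisturbed in the last pictures. I did not check the tin and bottle separately at the end, but the arm passed well clear of both.
- **What disagreed:** the fingertips turned out to be about 37 mm behind the reported TCP. My first grasp of the full brick closed above it and touched nothing, so I went deeper and both grips then held.

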